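# Turn a model deck plate over with a lifter

## Task

Turn the deck plate over with the lifter: slide the blade under the plate's free edge, press the plate firmly home against the step (about 8 N, and never press the lifter on plate or jig with more than about 15 N), then lift and tip the plate over the step so that it lies flat on the landing, bottom side up; keep the fingers off the plate. Then lay the lifter back flat on the middle of its mat, let go, and leave the other things alone.

Things in the scene. Friction and masses are not known exactly. Their poses are not given: they have to be found in the camera images.
- plate_center (a point): Centre of the grey cast deck plate (loose, 40-85 g): a panel 64 mm (x) by 56 mm (y), 4 mm thick, with a smaller pad 44 by 36 mm, 4 mm thick, centred on its other side; 8 mm thick in all. Good face (+z): five dark slots; pad side: four dark dots. It starts pad down on the jig's low shelf, this point 4 mm above the shelf. Its x points at the step, within 0.1 rad; its far edge is 2 to 33 mm short of it.
- plate_edge (a point): Middle of the plate's free edge (its -x edge, away from the step), on the underside of the panel, 32 mm from its centre. The rim juts out 10 mm past the pad on every side, leaving a 4 mm gap above the shelf. Pushed in +x the plate slides until it meets the step.
- jig_shelf (a point): Plywood jig, fixed, 130 mm wide (y), 235 mm long (x, away from the robot). Its near part is a level low shelf, 30 mm above the bench, open at the near end and sides. The point is on the shelf's surface on its middle line, 25 mm from the near end. Beyond the plate a 6 mm high block, the landing, is clamped across the full width of the shelf; its near face is the step.
- jig_mark (a point): Point on the jig's middle line at shelf height, 100 mm beyond jig_shelf (+x). The step lies within 10 mm of it, either way; just where is not measured and must be felt. The landing is level, 6 mm above the shelf, 84 mm long, with an 8 mm fence at its far end. A plate raised by its free edge while home against the step swings up about its far edge; pushed past upright it topples onto the landing.
- lifter_grip (a point): Middle of the handle of the lifter, a loose 0.12 kg tool: flat steel blade 130 by 32 mm, 2.5 mm thick, with a wooden handle block standing on it, 14 mm along the blade by 24 mm across, top 48.5 mm above the blade's underside. The point is 32 mm above the underside. x points along the blade to the working end, 100 mm ahead; the blade ends 30 mm behind. z up.
- lifter_tip (a point): Middle of the lower front edge of the lifter's blade (its working end). Pushed forward against something, the end tends to dip and drag on the shelf; that drag is also felt at the wrist but does not press the plate home, so keep the downward force light while pushing (the panel rim leaves 1.5 mm above the blade).
- lifter_mid (a point): Point on the underside of the lifter, 30 mm ahead of the handle's middle and 70 mm behind the working end. Around the handle's foot is a steel collar 30 mm along by 28 mm across, up to 6.5 mm above the underside.
- mat: Black rubber mat, fixed, 180 mm (its x) by 100 mm (its y), 3 mm thick, on which the lifter lies at the start. Origin at the centre of its underside.
- tin: Open aluminium parts tin, 110 by 90 by 28 mm high, a bystander. Origin at the centre of its underside.
- tank: Green model tank, 140 by 88 by 53 mm high, a bystander. Origin at the centre of its underside.
- jar: Paint jar, 38 mm across, 50 mm high, a bystander. Origin at the centre of its underside.
- pot: Red brush pot, 70 mm across, 90 mm high, a bystander. Origin at the centre of its underside.
Things that resemble listed ones, but are neither listed nor needed, are in the scene too. What is shaped like the part that bears lifter_grip but yellow is not meant. Several things look just like the mat: the one meant starts farthest from the robot's base.

How it is judged:
On the way, in this order (a step that is already met when the one before it is completed fails the run):
1. the blade's working end is under the plate's rim while the plate still lies right way up (x of lifter_tip in the frame of plate_center between -0.031 and 0.031 m and y of lifter_tip in the frame of plate_center between -0.03 and 0.03 m and z of lifter_tip in the frame of plate_center below 0.001 m and angle between plate_center's own z axis and vertical below 0.15 rad), for 0.05 s.
2. with the blade under the rim, the lifter presses the flat-lying plate home against the step (over 2.5 N) (all of step 1 and contact force between lifter and plate above 2.5 N), for 0.2 s.
3. the lifter raises the plate to a steep slope on the jig, in contact with it (angle between plate_center's own z axis and vertical between 0.7 and 2 rad and contact force between lifter and plate above 0.02 N), for 0.05 s.
4. the plate lies bottom side up on the landing (angle between plate_center's own z axis and vertical above 2.99 rad and x of plate_center in the frame of jig_mark between 0 and 0.07 m and y of plate_center in the frame of jig_mark between -0.055 and 0.055 m and z of plate_center in the frame of jig_mark between 0.007 and 0.014 m), for 0.2 s.
At the end, for the whole second after the job is handed in: The plate lies pad side up, flat within 0.15 rad, on the landing (centre 7 to 14 mm above the shelf, 0 to 70 mm beyond jig_mark, within 55 mm of the middle line); the lifter lies flat (0.08 rad) on its mat, the middle of its underside within 50 mm of the mat's centre; both at rest (all of step 4 and horizontal distance between lifter_mid and mat below 0.05 m and z of lifter_mid in the frame of mat below 0.007 m and angle between lifter_mid's own z axis and vertical below 0.08 rad and linear speed of each of plate, lifter below 0.02 m/s); the robot touches nothing.
It fails at once if the fingers touch the plate (contact force between the fingers and plate above 0.2 N).
It fails at once if the lifter presses on the plate with more than 18 N (contact force between lifter and plate above 18 N).
It fails at once if the lifter presses on the jig with more than 18 N (contact force between lifter and jig above 18 N).
It fails at once if the plate leaves the jig (horizontal distance between plate_center and jig_mark above 0.13 m or height (world z) of plate_center below 0.025 m).
It fails at once if a bystander (tin, model tank, jar, brush pot) is moved by more than 15 mm (distance of any of tin, tank, jar, pot from where it was at the start of the episode above 0.015 m).
It also fails if it takes over 72 s, if anything falls off the work surface, if the arm or the gripper's body presses on something with over 40 N, if the wrist force passes 120 N, or if a joint passes its speed limit or range.

## Robot

A 7-joint arm with a two-finger parallel gripper is mounted at the origin on the work surface. World frame = base frame: x ahead of the robot, y to its left, z up, the work surface at z = 0. Lengths are in m, angles in rad, forces in N, time in s.
With the tool pointing down it reaches from about 0.4 to 0.85 m from the base axis. Payload 4.5 kg.
Tool frame: the origin (TCP) lies at the very end of the fingers, on their centre line; the grasp point (between the pads) lies 19 mm behind it; z points along the fingers, y is the line along which they close (so a half turn about z gives the same grasp; the last joint's range is limited). The gripper opens to 88 mm and grips with 3 to 60 N. Pads are 18 mm wide; open, the fingers measure 123 mm over their backs; the gripper's body (75 mm by 187 mm) begins 45 mm behind the grasp point.
Start: joints at [1.341, 0.689, -0.195, 1.565, 0.157, 0.902, -0.215], TCP at [0.163, -0.603, 0.239] pointing down, gripper open.
Joint ranges: [-3.01, 3.01], [-0.46, 2.08], [-1.47, 1.51], [0.13, 2.56], [-1, 4.14], [0.04, 2.09], [-2.66, 2.66]. Speed limits (rad/s): [2.57, 2.57, 3.14, 3.14, 3.14, 3.14, 3.14].

## Interface

Orientations are given as a unit quaternion [x, y, z, w].
In Python, from plant import r, eyes, nets gives the robot as it stands.
- The arm moves only by the shell command python3 -m pendant 'ROWS' [FORCE]. ROWS is JSON, a list of rows, each an object of numbers: "claw": the opening, from 0 (shut) to 1 (fully open); "dx", "dy", "dz": the shift along the world's x, y, z in mm; "twist": the turn about the world's z in rad. In form: [{"claw": .., "dx": .., "dy": .., "dz": .., "twist": ..}, ...]. A call has 1 to 8 rows; each row is the pose to reach, as a shift and turn from the pose commanded when the call began; what a row does not reach only later rows make up. A row lasts 1/10 s, in which the tool goes at most 50 mm and 8.59 degrees, less where a joint would pass 70% of its speed; a pose out of reach is approached as far as the arm can. A call with a gripper value outside its range is refused whole. The fingers move at their own pace and stop on an object; FORCE is the grip in N (left out, the last holds). Time passes only in rows, so rows that repeat a pose let the fingers close. It gives the time, the measured TCP pose, the force, the opening and the grip force at its end, in the units of the state.
- r.get_state(): the state, without advancing time (a new reading comes with each control period).
- eyes.snapshot(name): name is "scene" or "top"; returns (picture, depth): 480x640x3 uint8, blue, green, red; 480x640 float32, m along the optical axis (not along the pixel's ray), 0 where there is no reading.
- eyes.camera_info(name): a dict with "K" (3x3 intrinsics, pixels), "D" ([k1, k2, p1, p2, k3] as OpenCV has them; the pictures are not rectified), "world_to_cam" (4x4, takes a point from world to camera coordinates). Camera axes: x right, y down, z forward; pixel columns grow to the right and rows downward; lengths in m; the calibration is good to about 2 mm. A picture is of the moment at which its call begins. camera_info takes no time and is no camera call.
- r.finish_job(): hands the job in; it is judged then, once.
Trained networks look in the newest picture that a camera, given by its name, has taken for a name from the list of things; names that differ only in an ending like _2 or _b are one class to them, and where a whole thing is asked for, a point or a joint stands for the part that bears it (a point fixed in the world has none). Each returns a list of dicts, best first, with "confidence" (0 to 1); they miss things now and then, are a little off and sometimes report something else, mostly with a low value. They report only what shows in the picture. A call takes as long as a camera call. They do not tell look-alikes from the thing itself.
- nets.spot_in(camera, query): "box" ([left, top, width, height] as shares, 0 to 1, of the picture: columns of its width, rows of its height, round what is visible of it).
- nets.place_of(camera, query): "position" ([column, row] as shares, 0 to 1, of the picture: columns of its width, rows of its height: a listed point, or the origin of a listed thing).
The state is a dict: "clock": time; "q": joint angles; "qd": joint speeds; "joint_torque": joint torques, N m; "tool_pos": TCP position; "eef_rot": TCP orientation; "contact_force": force on the tool from outside, world axes, zero at the start; "moment": the same for the moment, N m; "opening": opening from 0.0 (shut) to 1.0 (fully open); "finger_force": force on a finger pad.
Only numpy, scipy, OpenCV 4.12 (cv2) and the standard library are available. Lean on these libraries where they do the work, as an engineer would, in place of code of your own. Each camera call takes 0.05 s, during which the arm holds its last target. There are 200 camera calls.

## Working session

There is one attempt and no reset: what is moved stays moved. The work goes in short steps, Python scripts to look and compute and a shell command to move; the robot and the scene stay as the last step left them, time stands still between calls to the robot, and variables do not carry over. Pictures are saved under pics/ and viewed, at most 10 in all, crops included, and the job is handed in when it is done.

```bash
ls; mkdir -p pics; cat > h.py <<'E'
import numpy as np, cv2
from plant import r, eyes, nets
def ray(cam,u,v):
    i=eyes.camera_info(cam);K=np.array(i["K"],float);D=np.array(i["D"],float);T=np.array(i["world_to_cam"],float)
    p=cv2.undistortPoints(np.array([[[u,v]]],float),K,D)[0,0]
    R=T[:3,:3];o=-R.T@T[:3,3];return o,R.T@np.array([p[0],p[1],1.])
def at_z(cam,u,v,z):
    o,d=ray(cam,u,v);return o+d*(z-o[2])/d[2]
def px(cam,P):
    i=eyes.camera_info(cam);T=np.array(i["world_to_cam"],float)
    return cv2.projectPoints(np.array(P,float).reshape(-1,1,3),cv2.Rodrigues(T[:3,:3])[0],T[:3,3],np.array(i["K"],float),np.array(i["D"],float))[0][:,0]
E
python3 - <<'E'
from h import *
for c in ("top","scene"):
    p,d=eyes.snapshot(c);cv2.imwrite(f"pics/{c}0.png",p);np.save(f"pics/{c}0d.npy",d)
    for q in ("plate_center","plate_edge","jig_shelf","jig_mark","lifter_grip","lifter_tip","lifter_mid","mat","tin","tank","jar","pot"):
        print(c,q,[(round(x["position"][0]*640),round(x["position"][1]*480),round(x["confidence"],2)) for x in nets.place_of(c,q)][:5])
s=r.get_state();print(s)
E
```

```text
pics
top plate_center [(314, 189, 0.55)]
top plate_edge [(316, 200, 0.76)]
top jig_shelf [(314, 203, 0.64)]
top jig_mark [(304, 170, 0.94), (182, 169, 0.46)]
top lifter_grip [(476, 296, 0.89), (403, 256, 0.85), (384, 182, 0.65), (477, 208, 0.57)]
top lifter_tip [(438, 183, 0.94), (411, 223, 0.77), (448, 268, 0.62), (182, 165, 0.27)]
top lifter_mid [(468, 291, 0.76), (310, 205, 0.65), (402, 251, 0.6), (460, 201, 0.6)]
top mat [(267, 287, 0.86), (398, 256, 0.83), (401, 252, 0.73), (409, 342, 0.59)]
top tin [(188, 241, 0.59)]
top tank [(181, 166, 0.82)]
top jar [(384, 183, 0.57)]
top pot [(381, 160, 0.64)]
scene plate_center [(378, 290, 0.87)]
scene plate_edge [(363, 283, 0.9), (237, 322, 0.48)]
scene jig_shelf [(362, 274, 0.81)]
scene jig_mark [(405, 299, 0.93)]
scene lifter_grip [(200, 434, 0.86), (227, 303, 0.6), (126, 340, 0.56)]
scene lifter_tip [(252, 350, 0.86), (265, 427, 0.82), (176, 349, 0.6), (420, 163, 0.4)]
scene lifter_mid [(236, 321, 0.82), (142, 347, 0.61), (223, 432, 0.56)]
scene mat [(325, 194, 0.93), (155, 259, 0.73), (239, 318, 0.61), (227, 304, 0.18)]
scene tin [(42
[... 155 characters left out ...]
1654,  0.68912392, -0.19458302,  1.56533145,  0.15726621,
        0.90250949, -0.21510628]), 'qd': array([ 8.31750078e-04,  1.40813456e-03, -1.20841652e-04,  6.93463758e-05,
       -9.41148355e-04,  5.30808090e-04,  6.84133030e-05]), 'joint_torque': array([-1.18167522e-04, -5.27515662e+01, -1.26704950e+00, -1.53745723e+01,
       -5.18814940e-02, -6.04930465e-04,  1.84311851e-06]), 'tool_pos': array([ 0.16297909, -0.60337471,  0.23871892]), 'eef_rot': array([9.91316055e-01, 1.31500872e-01, 1.11869035e-05, 1.25867519e-06]), 'contact_force': array([-0.61373447, -1.0014597 ,  0.02520986]), 'moment': array([0.00609132, 0.0245554 , 0.00202768]), 'finger_force': 0.0, 'opening': 1.0032423719199528}
```

View pics/top0.png

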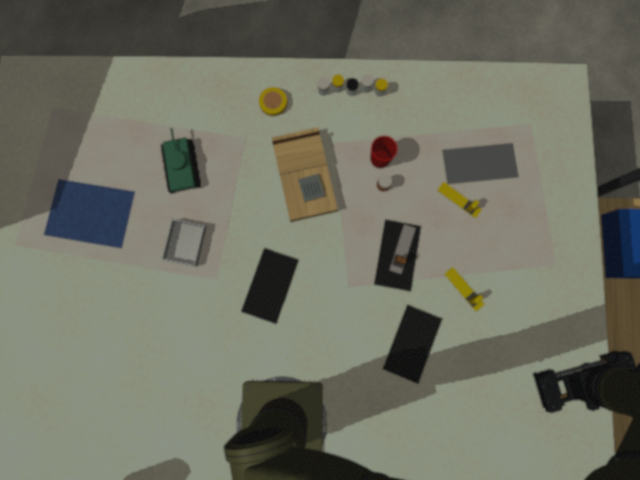

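View pics/scene0.png

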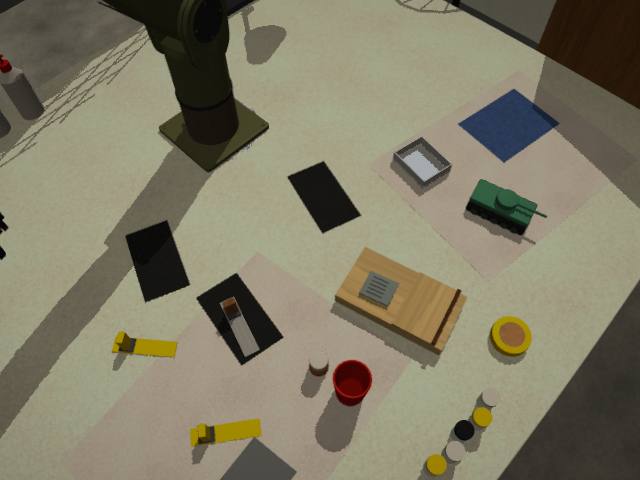

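```bash
python3 - <<'E'
from h import *
for n,c,u,v,z in [("plate","top",314,189,.034),("edge","top",316,200,.034),("shelf","top",314,203,.03),("mark","top",304,170,.03),
 ("plateS","scene",378,290,.034),("edgeS","scene",363,283,.034),("shelfS","scene",362,274,.03),("markS","scene",405,299,.03),
 ("gripA","top",476,296,.035),("gripB","top",403,256,.035),("gripC","top",477,208,.035),("tip1","top",438,183,.003),("tip2","top",411,223,.003),("tip3","top",448,268,.003),
 ("gS","scene",200,434,.035),("gS2","scene",227,303,.035),("gS3","scene",126,340,.035),("tipS","scene",252,350,.003),("tipS2","scene",265,427,.003),("tipS3","scene",176,349,.003),
 ("mat","top",267,287,0),("mat","top",398,254,0),("mat","top",409,342,0),("mat?","top",468,291,0),("mat?","top",460,201,0)]:
    print(n,at_z(c,u,v,z).round(3))
for c in("top","scene"):print(c,ray(c,320,240)[0].round(3),ray(c,320,240)[1].round(2))
E
```

```text
plate [ 0.602 -0.071  0.034]
edge [ 0.572 -0.077  0.034]
shelf [ 0.565 -0.072  0.03 ]
mark [ 0.655 -0.043  0.03 ]
plateS [ 0.608 -0.068  0.034]
edgeS [ 0.576 -0.077  0.034]
shelfS [ 0.559 -0.061  0.03 ]
markS [ 0.66  -0.043  0.03 ]
gripA [ 0.326 -0.494  0.035]
gripB [ 0.427 -0.306  0.035]
gripC [ 0.558 -0.504  0.035]
tip1 [ 0.633 -0.409  0.003]
tip2 [ 0.52  -0.334  0.003]
tip3 [ 0.4   -0.431  0.003]
gS [ 0.567 -0.501  0.035]
gS2 [ 0.41  -0.3    0.035]
gS3 [ 0.327 -0.491  0.035]
tipS [ 0.508 -0.326  0.003]
tipS2 [ 0.634 -0.409  0.003]
tipS3 [ 0.398 -0.431  0.003]
mat [0.342 0.049 0.   ]
mat [ 0.436 -0.299  0.   ]
mat [ 0.205 -0.326  0.   ]
mat? [ 0.34  -0.484  0.   ]
mat? [ 0.584 -0.469  0.   ]
top [ 0.293 -0.104  1.233] [ 0.14  0.01 -0.99]
scene [ 0.842 -0.468  0.994] [-0.36  0.36 -0.86]
```

Three mats at top-image pixels (267,287), (398,255) and (409,342). The one at (398,255) is farthest from the base (0.53 m against 0.35 and 0.39), so it is the mat meant. Three lifter shapes at (403,256), (476,296) and (477,208). The last two are yellow, so the steel and wood one on the mat at (398,255) is the lifter. I'll confirm in a crop.

```bash
python3 - <<'E'
from h import *
a=cv2.imread("pics/top0.png");b=cv2.imread("pics/scene0.png")
f=lambda p,x,y,w,h,s:cv2.resize(p[y:y+h,x:x+w],None,fx=s,fy=s,interpolation=cv2.INTER_CUBIC)
o=np.zeros((600,800,3),np.uint8)
o[:300,:400]=f(a,350,205,100,75,4)[:300]*1
o[:300,400:]=f(b,180,260,133,100,3)[:300,:400] if 0 else cv2.resize(b[260:360,180:313],(400,300),interpolation=cv2.INTER_CUBIC)
o[300:,:400]=cv2.resize(a[120:225,255:395],(400,300),interpolation=cv2.INTER_CUBIC)
o[300:,400:]=cv2.resize(b[240:360,320:480],(400,300),interpolation=cv2.INTER_CUBIC)
cv2.imwrite("pics/crop1.png",o)
E
```

```text
(no output)
```

View pics/crop1.png

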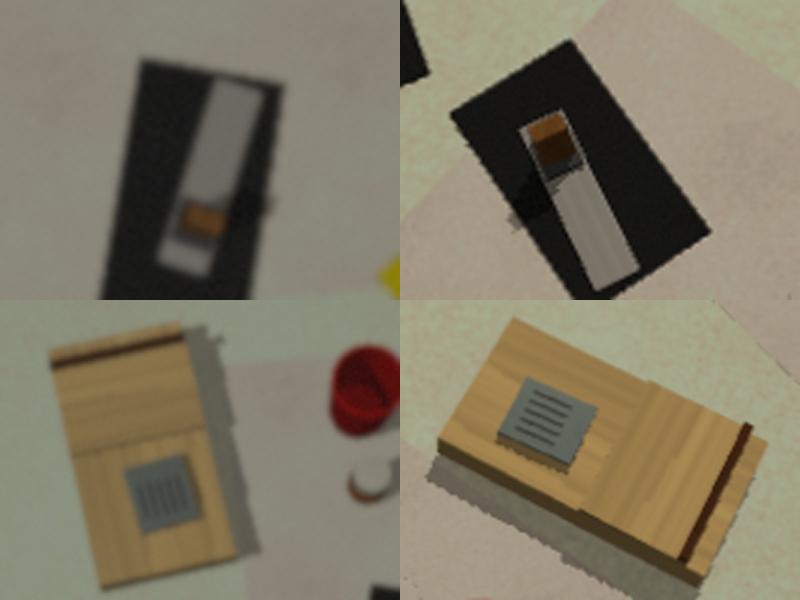

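```bash
python3 - <<'E'
from h import *
def P(c,l,z):return np.array([at_z(c,u,v,z)[:2] for u,v in l])
def show(n,A):
    print(n,A.round(4).tolist(),"mean",A.mean(0).round(4))
bs=P("scene",[(219.9,303.2),(234.2,297),(245.2,357.1),(259.8,349.1)],.0055);show("bladeS",bs)
bt=P("top",[(389.25,270.5),(401.75,274.25),(404.5,224),(416,228)],.0055);show("bladeT",bt)
for b in(bs,bt):
    d=b[2:].mean(0)-b[:2].mean(0);print("len",np.hypot(*d),"yaw",np.arctan2(d[1],d[0]))
js=P("scene",[(365.6,247.2),(335.2,297.2)],.03);show("jig near",js)
st=P("scene",[(419.2,272.8),(392.8,323.2)],.036);show("step",st)
f=P("scene",[(466.8,297.2),(440,350.8)],.036);show("far",f)
for a,b in((js.mean(0),st.mean(0)),(st.mean(0),f.mean(0)),(js.mean(0),f.mean(0))):
    d=b-a;print(np.hypot(*d),np.arctan2(d[1],d[0]))
jt=P("top",[(255+102*.35,120+290*.35),(255+237*.35,120+256*.35)],.03);show("jigT near",jt)
ft=P("top",[(255+50*.35,120+51*.35),(255+182*.35,120+24*.35)],.036);show("farT",ft)
stt=P("top",[(255+75*.35,120+155*.35),(255+208*.35,120+130*.35)],.036);show("stepT",stt)
for a,b in((jt.mean(0),stt.mean(0)),(jt.mean(0),ft.mean(0))):
    d=b-a;print(np.hypot(*d),np.arctan2(d[1],d[0]))
pl=P("scene",[(372,270.8),(398.8,282.4),(387.6,304.4),(359.2,293.2)],.038);show("plate",pl)
d=(pl[1]+pl[2]-pl[0]-pl[3])/2;print(np.hypot(*d),np.arctan2(d[1],d[0]))
plt=P("top",[(255+125*.35,120+167*.35),(255+188*.35,120+154*.35),(255+203*.35,120+222*.35),(255+140*.35,120+234*.35)],.038);show("plateT",plt)
d=(plt[0]+plt[1]-plt[2]-plt[3])/2;print(np.hypot(*d),np.arctan2(d[1],d[0]))
mt=P("scene",[(180+52/3,260+113/3),(180+171/3,260+40/3),(180+310/3,260+232/3)],.003);show("matS",mt);print("mat c",(mt[0]+mt[2])/2)
E
```

```text
bladeS [[0.3862, -0.305], [0.397, -0.2749], [0.5095, -0.3452], [0.5181, -0.3141]] mean [ 0.4527 -0.3098]
bladeT [[0.3907, -0.2744], [0.3813, -0.3075], [0.5166, -0.316], [0.5062, -0.3469]] mean [ 0.4487 -0.3112]
len 0.1285293718538596 yaw -0.31409128552621535
len 0.13179640641834414 yaw -0.31232068991585016
jig near [[0.5223, -0.0083], [0.5554, -0.1378]] mean [ 0.5388 -0.0731]
step [[0.6443, 0.0199], [0.6764, -0.1024]] mean [ 0.6604 -0.0412]
far [[0.7485, 0.0434], [0.778, -0.083]] mean [ 0.7632 -0.0198]
0.1256219762043942 0.25607840779108126
0.10509244275578074 0.20518418634652302
0.2306403143320299 0.23289612825536876
jigT near [[0.5139, -0.0114], [0.548, -0.1357]] mean [ 0.531  -0.0736]
farT [[0.7418, 0.0437], [0.7706, -0.0807]] mean [ 0.7562 -0.0185]
stepT [[0.6405, 0.0168], [0.6667, -0.107]] mean [ 0.6536 -0.0451]
0.1259337978791677 0.22849003302235055
0.23185492756225307 0.23979426030428966
plate [[0.5716, -0.0449], [0.6284, -0.0271], [0.6435, -0.0798], [0.5864, -0.1007]] mean [ 0.6075 -0.0631]
0.06014430918032128 0.3278300391530955
plateT [[0.6292, -0.0303], [0.6426, -0.0887], [0.5779, -0.1037], [0.5656, -0.0457]] mean [ 0.6038 -0.0671]
0.06593513343915126 0.23311144872792078
matS [[0.3413, -0.3296], [0.3584, -0.2337], [0.533, -0.2642]] mean [ 0.4109 -0.2758]
mat c [ 0.43716896 -0.29690278]
```

Crop: top left shows the grey steel blade with its wooden handle on the black mat (handle about (401,260) in the top image, tip about (410,226)). The bottom row shows the plate slots-up on the near shelf, about 20 mm short of the step. I'll grip the handle along its 14 mm side, which holds pitch better.

```bash
python3 -m pendant '[{"claw":1,"dx":254,"dy":303,"dz":-60,"twist":0.994},{"claw":1,"dx":254,"dy":303,"dz":-60,"twist":0.994},{"claw":1,"dx":254,"dy":303,"dz":-60,"twist":0.994},{"claw":1,"dx":254,"dy":303,"dz":-60,"twist":0.994},{"claw":1,"dx":254,"dy":303,"dz":-60,"twist":0.994},{"claw":1,"dx":254,"dy":303,"dz":-60,"twist":0.994},{"claw":1,"dx":254,"dy":303,"dz":-60,"twist":0.994},{"claw":1,"dx":254,"dy":303,"dz":-60,"twist":0.994}]' 50
python3 -m pendant '[{"claw":1,"dx":0,"dy":0,"dz":0,"twist":0},{"claw":1,"dx":0,"dy":0,"dz":0,"twist":0}]'
python3 -c "
from h import *
s=r.get_state();print(s['q'].round(2),s['tool_pos'],s['eef_rot'])"
```

```text
clock: 2.1
tool_pos: [0.4181, -0.2991, 0.1786]
eef_rot: [0.808, 0.589, 0.0, 0.0]
contact_force: [0.4, -0.2, 0.9]
opening: 0.999
finger_force: 0.0
clock: 2.3
tool_pos: [0.4179, -0.2993, 0.1787]
eef_rot: [0.808, 0.59, 0.0, -0.0]
contact_force: [0.5, -0.7, -0.6]
opening: 1.0
finger_force: 0.0
[ 0.77  0.66 -0.39  1.95  0.41  0.61 -0.19] [ 0.41792617 -0.29925959  0.17873341] [ 8.07641939e-01  5.89673212e-01  3.02494025e-05 -1.40491735e-05]
```

```bash
python3 -m pendant '[{"claw":1,"dx":0,"dy":0,"dz":-50,"twist":0},{"claw":1,"dx":0,"dy":0,"dz":-100,"twist":0},{"claw":1,"dx":0,"dy":0,"dz":-130,"twist":0},{"claw":1,"dx":0,"dy":0,"dz":-150,"twist":0},{"claw":1,"dx":0,"dy":0,"dz":-163,"twist":0},{"claw":1,"dx":0,"dy":0,"dz":-163,"twist":0}]'
python3 -c "
from h import *
for c in('top','scene'):
    p,d=eyes.snapshot(c);cv2.imwrite(f'pics/{c}1.png',p)
b=cv2.imread('pics/scene1.png');cv2.imwrite('pics/crop2.png',cv2.resize(b[240:390,140:340],(800,600),interpolation=cv2.INTER_CUBIC))
"
```

```text
clock: 2.9
tool_pos: [0.4149, -0.3019, 0.0143]
eef_rot: [0.81, 0.587, -0.001, -0.001]
contact_force: [0.4, -0.4, 0.1]
opening: 0.999
finger_force: 0.0
```

View pics/crop2.png

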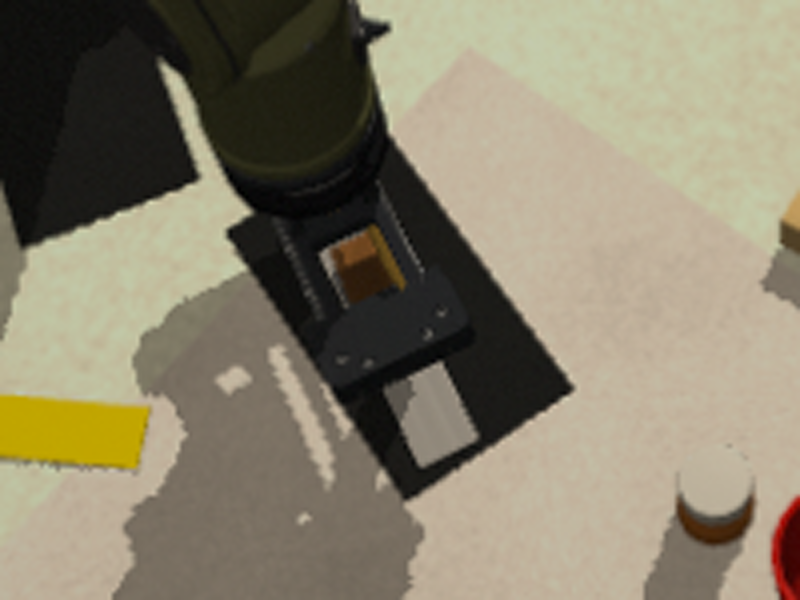

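The handle sits between the open fingers (crop (365,260), scene image about (231,305)) and the blade runs along the finger line. Closing now.

```bash
python3 -m pendant '[{"claw":0,"dx":0,"dy":0,"dz":0,"twist":0},{"claw":0,"dx":0,"dy":0,"dz":0,"twist":0},{"claw":0,"dx":0,"dy":0,"dz":0,"twist":0},{"claw":0,"dx":0,"dy":0,"dz":0,"twist":0},{"claw":0,"dx":0,"dy":0,"dz":0,"twist":0},{"claw":0,"dx":0,"dy":0,"dz":0,"twist":0},{"claw":0,"dx":0,"dy":0,"dz":0,"twist":0},{"claw":0,"dx":0,"dy":0,"dz":0,"twist":0}]' 50
```

```text
clock: 3.8
tool_pos: [0.417, -0.3003, 0.0157]
eef_rot: [0.809, 0.588, 0.0, -0.0]
contact_force: [0.0, 0.1, 0.3]
opening: 0.296
finger_force: 0.0
```

```bash
python3 -m pendant '[{"claw":0,"dx":0,"dy":0,"dz":0,"twist":0},{"claw":0,"dx":0,"dy":0,"dz":0,"twist":0},{"claw":0,"dx":0,"dy":0,"dz":0,"twist":0},{"claw":0,"dx":0,"dy":0,"dz":0,"twist":0},{"claw":0,"dx":0,"dy":0,"dz":0,"twist":0},{"claw":0,"dx":0,"dy":0,"dz":0,"twist":0}]' 50
python3 -m pendant '[{"claw":0,"dx":0,"dy":0,"dz":30,"twist":0},{"claw":0,"dx":0,"dy":0,"dz":80,"twist":0},{"claw":0,"dx":0,"dy":0,"dz":100,"twist":0},{"claw":0,"dx":0,"dy":0,"dz":100,"twist":0},{"claw":0,"dx":0,"dy":0,"dz":100,"twist":0}]'
```

```text
clock: 4.4
tool_pos: [0.417, -0.3004, 0.0157]
eef_rot: [0.809, 0.588, 0.0, 0.0]
contact_force: [-0.4, 0.1, -1.0]
opening: 0.155
finger_force: 50.0
clock: 4.9
tool_pos: [0.4165, -0.3005, 0.1155]
eef_rot: [0.809, 0.588, -0.0, -0.0]
contact_force: [-0.2, 0.2, -1.5]
opening: 0.155
finger_force: 50.0
```

```bash
python3 -m pendant '[{"claw":0,"dx":43,"dy":198,"dz":0,"twist":0.555},{"claw":0,"dx":43,"dy":198,"dz":0,"twist":0.555},{"claw":0,"dx":43,"dy":198,"dz":0,"twist":0.555},{"claw":0,"dx":43,"dy":198,"dz":0,"twist":0.555},{"claw":0,"dx":43,"dy":198,"dz":-30,"twist":0.555},{"claw":0,"dx":43,"dy":198,"dz":-62,"twist":0.555},{"claw":0,"dx":43,"dy":198,"dz":-62,"twist":0.555},{"claw":0,"dx":43,"dy":198,"dz":-62,"twist":0.555}]'
python3 - <<'E'
from h import *
for c in('top','scene'):
    p,d=eyes.snapshot(c);cv2.imwrite(f'pics/{c}2.png',p)
    for q in("lifter_tip","plate_edge","plate_center"):
        for x in nets.place_of(c,q)[:3]:
            u=x["position"];print(c,q,x["confidence"],at_z(c,u[0]*640,u[1]*480,.042 if q=="lifter_tip" else .034).round(4))
a=cv2.imread('pics/top2.png');b=cv2.imread('pics/scene2.png')
o=np.hstack([cv2.resize(a[150:240,270:330],(400,600),interpolation=cv2.INTER_CUBIC),cv2.resize(b[240:330,340:400],(400,600),interpolation=cv2.INTER_CUBIC)])
cv2.imwrite('pics/crop3.png',o)
E
```

```text
clock: 5.7
tool_pos: [0.4587, -0.1024, 0.0528]
eef_rot: [0.616, 0.787, -0.001, -0.001]
contact_force: [0.6, 0.8, -1.5]
opening: 0.153
finger_force: 50.0
top lifter_tip 0.92 [ 0.6242 -0.3952  0.042 ]
top lifter_tip 0.84 [ 0.3931 -0.4171  0.042 ]
scene lifter_tip 0.87 [ 0.5529 -0.0693  0.042 ]
scene lifter_tip 0.7 [ 0.6402 -0.4188  0.042 ]
scene lifter_tip 0.67 [ 0.4097 -0.4268  0.042 ]
scene plate_edge 0.8 [ 0.5788 -0.0754  0.034 ]
scene plate_center 0.96 [ 0.6047 -0.0594  0.034 ]
```

View pics/crop3.png

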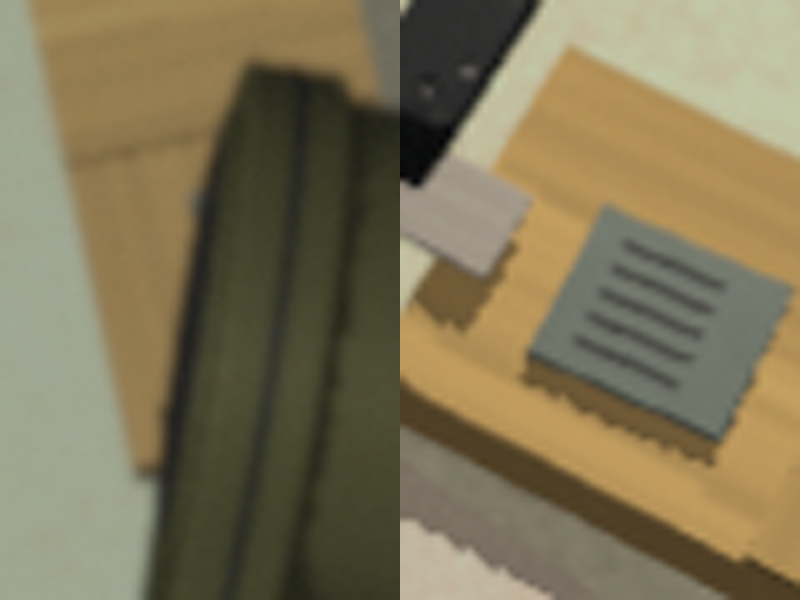

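```bash
python3 - <<'E'
from h import *
A=lambda u,v,z:at_z("scene",340+(u-400)*.15,240+v*.15,z)[:2]
b=[A(532,207,.0426),A(489,277,.0426)];print("tip",b,(b[0]+b[1])/2,"yaw",np.arctan2(b[0][0]-b[1][0],-(b[0][1]-b[1][1]))*-1)
P=np.array([A(607,207,.038),A(792,290,.038),A(717,440,.038),A(530,355,.038)])
c=P.mean(0);print("plate",P,c)
d=P[1]+P[2]-P[0]-P[3];e=P[0]+P[1]-P[2]-P[3];print(np.hypot(*d)/2,np.hypot(*e)/2,"yaws",np.arctan2(d[1],d[0]),np.arctan2(-e[0],e[1]))
u=np.array([np.cos(.24),np.sin(.24)]);t=(b[0]+b[1])/2-c
print("tip rel along",t@u,"lat",t@np.array([-u[1],u[0]]), r.get_state()["tool_pos"])
E
```

```text
tip [array([ 0.55528205, -0.064654  ]), array([ 0.56182694, -0.09146813])] [ 0.55855449 -0.07806107] yaw 2.9021900742963873
plate [[ 0.57058222 -0.04667237]
 [ 0.6300244  -0.02897292]
 [ 0.64567428 -0.08252996]
 [ 0.58695444 -0.10041217]] [ 0.60830883 -0.06464686]
0.06170152961276862 0.05598666600490985 yaws 0.29248954192255 0.2900287097388125
tip rel along -0.05151687589185189 lat -0.0012029947067006361 [ 0.46033181 -0.10276989  0.05439533]
```

```bash
python3 -m pendant '[{"claw":0,"dx":0,"dy":0,"dz":-5,"twist":0},{"claw":0,"dx":0,"dy":0,"dz":-9,"twist":0},{"claw":0,"dx":0,"dy":0,"dz":-9,"twist":0},{"claw":0,"dx":0,"dy":0,"dz":-9,"twist":0}]'
python3 -m pendant '[{"claw":0,"dx":0,"dy":0,"dz":-1,"twist":0},{"claw":0,"dx":0,"dy":0,"dz":-1,"twist":0}]'
python3 -m pendant '[{"claw":0,"dx":0,"dy":0,"dz":-0.5,"twist":0},{"claw":0,"dx":0,"dy":0,"dz":-0.5,"twist":0}]'
python3 -m pendant '[{"claw":0,"dx":0,"dy":0,"dz":-0.5,"twist":0},{"claw":0,"dx":0,"dy":0,"dz":-0.5,"twist":0}]'
```

```text
clock: 6.5
tool_pos: [0.4598, -0.1023, 0.0445]
eef_rot: [0.616, 0.787, -0.0, -0.0]
contact_force: [-0.3, 0.9, -0.1]
opening: 0.154
finger_force: 50.0
clock: 6.7
tool_pos: [0.46, -0.1023, 0.0437]
eef_rot: [0.617, 0.787, 0.0, -0.0]
contact_force: [-0.4, -0.3, -1.4]
opening: 0.155
finger_force: 50.0
clock: 6.9
tool_pos: [0.46, -0.1024, 0.0432]
eef_rot: [0.617, 0.787, 0.0, 0.0]
contact_force: [-0.3, -0.0, -0.5]
opening: 0.15
finger_force: 50.0
clock: 7.1
tool_pos: [0.46, -0.1024, 0.0427]
eef_rot: [0.617, 0.787, 0.0, 0.0]
contact_force: [-0.3, -0.3, -1.0]
opening: 0.156
finger_force: 50.0
```

```bash
for i in 1 2; do python3 -m pendant '[{"claw":0,"dx":0,"dy":0,"dz":-0.5,"twist":0},{"claw":0,"dx":0,"dy":0,"dz":-0.5,"twist":0}]' | grep -E "tool|cont"; done
```

```text
tool_pos: [0.46, -0.1025, 0.0424]
contact_force: [-1.6, -0.2, 0.8]
tool_pos: [0.4599, -0.1025, 0.0419]
contact_force: [-2.1, -0.3, 3.4]
```

```bash
python3 -m pendant '[{"claw":0,"dx":0,"dy":0,"dz":-0.5,"twist":0},{"claw":0,"dx":0,"dy":0,"dz":-0.5,"twist":0}]' | grep -E "tool|cont"
```

```text
tool_pos: [0.4598, -0.1025, 0.0415]
contact_force: [-2.2, -0.6, 6.7]
```

```bash
python3 -m pendant '[{"claw":0,"dx":0,"dy":0,"dz":1.5,"twist":0},{"claw":0,"dx":3.9,"dy":0.95,"dz":1.5,"twist":0},{"claw":0,"dx":7.8,"dy":1.9,"dz":1.5,"twist":0},{"claw":0,"dx":11.6,"dy":2.85,"dz":1.5,"twist":0},{"claw":0,"dx":15.5,"dy":3.8,"dz":1.5,"twist":0},{"claw":0,"dx":19.4,"dy":4.75,"dz":1.5,"twist":0},{"claw":0,"dx":22,"dy":5.4,"dz":1.5,"twist":0},{"claw":0,"dx":24.3,"dy":5.95,"dz":1.5,"twist":0}]'
python3 -m pendant '[{"claw":0,"dx":0,"dy":0,"dz":0,"twist":0},{"claw":0,"dx":0,"dy":0,"dz":0,"twist":0}]'
python3 - <<'E'
from h import *
p,d=eyes.snapshot('scene');cv2.imwrite('pics/s3.png',p)
cv2.imwrite('pics/crop4.png',cv2.resize(p[240:330,330:450],(800,600),interpolation=cv2.INTER_CUBIC))
E
```

```text
clock: 8.5
tool_pos: [0.4847, -0.0963, 0.0427]
eef_rot: [0.617, 0.787, 0.0, 0.0]
contact_force: [-0.6, 0.3, -0.9]
opening: 0.151
finger_force: 50.0
clock: 8.7
tool_pos: [0.4845, -0.0963, 0.0427]
eef_rot: [0.617, 0.787, 0.0, 0.0]
contact_force: [0.4, -0.8, -1.5]
opening: 0.152
finger_force: 50.0
```

View pics/crop4.png

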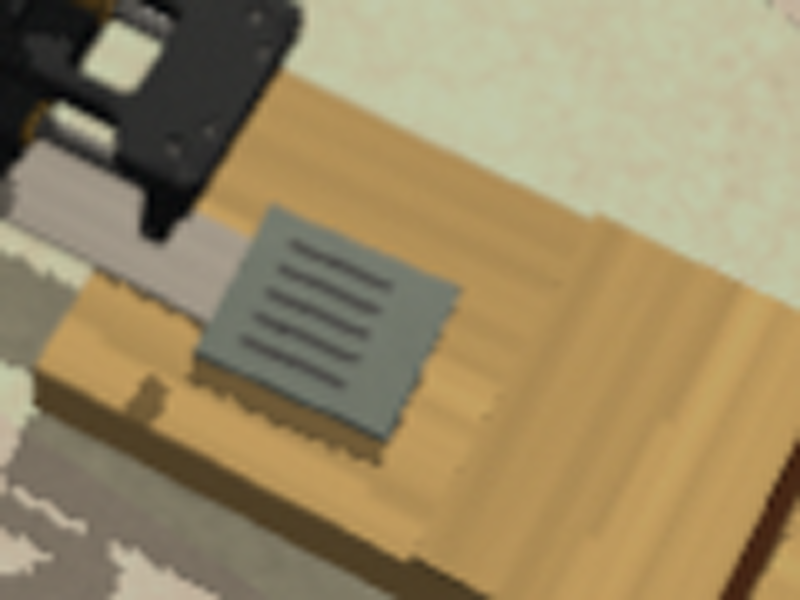

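The blade's front end now sits under the plate's rim (crop (225,280)), with the plate undisturbed and about 20 mm short of the step edge (crop line (600,215) to (410,560)). Pushing home.

```bash
python3 -m pendant '[{"claw":0,"dx":2.4,"dy":0.6,"dz":0,"twist":0},{"claw":0,"dx":4.9,"dy":1.2,"dz":0,"twist":0},{"claw":0,"dx":7.3,"dy":1.8,"dz":0,"twist":0},{"claw":0,"dx":9.7,"dy":2.4,"dz":0,"twist":0},{"claw":0,"dx":12.1,"dy":3,"dz":0,"twist":0},{"claw":0,"dx":14.6,"dy":3.6,"dz":0,"twist":0},{"claw":0,"dx":17,"dy":4.2,"dz":0,"twist":0},{"claw":0,"dx":17,"dy":4.2,"dz":0,"twist":0}]'| grep -E "tool|cont"
python3 -m pendant '[{"claw":0,"dx":1,"dy":0.25,"dz":0,"twist":0},{"claw":0,"dx":1.9,"dy":0.5,"dz":0,"twist":0},{"claw":0,"dx":1.9,"dy":0.5,"dz":0,"twist":0}]'| grep -E "tool|cont"
python3 -m pendant '[{"claw":0,"dx":1,"dy":0.25,"dz":0,"twist":0},{"claw":0,"dx":1.9,"dy":0.5,"dz":0,"twist":0},{"claw":0,"dx":1.9,"dy":0.5,"dz":0,"twist":0}]'| grep -E "tool|cont"
```

```text
tool_pos: [0.502, -0.092, 0.0427]
contact_force: [-0.8, 0.3, -0.9]
tool_pos: [0.5033, -0.0917, 0.0427]
contact_force: [-0.3, 0.0, -0.9]
tool_pos: [0.5054, -0.0912, 0.0427]
contact_force: [1.0, -0.1, -1.0]
```

```bash
for i in 1; do python3 -m pendant '[{"claw":0,"dx":1,"dy":0.25,"dz":0,"twist":0},{"claw":0,"dx":1.9,"dy":0.5,"dz":0,"twist":0},{"claw":0,"dx":1.9,"dy":0.5,"dz":0,"twist":0}]'| grep -E "tool|cont"
python3 -m pendant '[{"claw":0,"dx":1,"dy":0.25,"dz":0,"twist":0},{"claw":0,"dx":1.5,"dy":0.35,"dz":0,"twist":0},{"claw":0,"dx":1.5,"dy":0.35,"dz":0,"twist":0}]'| grep -E "tool|cont"; done
```

```text
tool_pos: [0.5073, -0.0906, 0.0428]
contact_force: [-1.1, 0.2, -0.5]
tool_pos: [0.5087, -0.0903, 0.0427]
contact_force: [-0.4, -0.4, -2.1]
```

```bash
python3 -m pendant '[{"claw":0,"dx":1,"dy":0.25,"dz":0,"twist":0},{"claw":0,"dx":1,"dy":0.25,"dz":0,"twist":0}]'| grep -E "tool|cont"
```

```text
tool_pos: [0.5097, -0.0901, 0.0428]
contact_force: [-0.3, 0.2, -0.5]
```

```bash
for i in 1 2 3; do :; done; python3 -m pendant '[{"claw":0,"dx":0.5,"dy":0.12,"dz":0,"twist":0},{"claw":0,"dx":1,"dy":0.25,"dz":0,"twist":0},{"claw":0,"dx":1,"dy":0.25,"dz":0,"twist":0}]'| grep -E "tool|cont"
python3 -m pendant '[{"claw":0,"dx":0.5,"dy":0.12,"dz":0,"twist":0},{"claw":0,"dx":1,"dy":0.25,"dz":0,"twist":0},{"claw":0,"dx":1,"dy":0.25,"dz":0,"twist":0}]'| grep -E "tool|cont"
```

```text
tool_pos: [0.5106, -0.0899, 0.0427]
contact_force: [1.2, -0.2, -1.5]
tool_pos: [0.5116, -0.0896, 0.0427]
contact_force: [-0.2, -0.1, -1.5]
```

```bash
python3 -m pendant '[{"claw":0,"dx":0.5,"dy":0.12,"dz":0,"twist":0},{"claw":0,"dx":1,"dy":0.25,"dz":0,"twist":0},{"claw":0,"dx":1,"dy":0.25,"dz":0,"twist":0}]'| grep -E "tool|cont"
```

```text
tool_pos: [0.5118, -0.0896, 0.0427]
contact_force: [-2.8, -0.6, 1.0]
```

```bash
python3 -m pendant '[{"claw":0,"dx":0.5,"dy":0.12,"dz":0.2,"twist":0},{"claw":0,"dx":0.8,"dy":0.2,"dz":0.3,"twist":0},{"claw":0,"dx":0.8,"dy":0.2,"dz":0.3,"twist":0}]'| grep -E "tool|cont"
```

```text
tool_pos: [0.5119, -0.0896, 0.0428]
contact_force: [-4.0, -0.9, 0.3]
```

```bash
python3 -m pendant '[{"claw":0,"dx":0.5,"dy":0.12,"dz":0.1,"twist":0},{"claw":0,"dx":1.2,"dy":0.3,"dz":0.2,"twist":0},{"claw":0,"dx":1.2,"dy":0.3,"dz":0.2,"twist":0}]'| grep -E "tool|cont"
```

```text
tool_pos: [0.512, -0.0897, 0.0429]
contact_force: [-7.3, -1.3, 2.0]
```

```bash
python3 -m pendant '[{"claw":0,"dx":0.5,"dy":0.12,"dz":0.2,"twist":0},{"claw":0,"dx":0.5,"dy":0.12,"dz":0.3,"twist":0},{"claw":0,"dx":0.5,"dy":0.12,"dz":0.3,"twist":0},{"claw":0,"dx":0.5,"dy":0.12,"dz":0.3,"twist":0},{"claw":0,"dx":0.5,"dy":0.12,"dz":0.3,"twist":0}]'| grep -E "clock|tool|cont"
```

```text
clock: 12.95
tool_pos: [0.512, -0.0897, 0.0431]
contact_force: [-6.5, -1.5, 0.8]
```

```bash
python3 -m pendant '[{"claw":0,"dx":-1.2,"dy":-0.3,"dz":0.5,"twist":0},{"claw":0,"dx":-1.5,"dy":-0.35,"dz":2,"twist":0},{"claw":0,"dx":-1.7,"dy":-0.4,"dz":4,"twist":0},{"claw":0,"dx":-1.7,"dy":-0.4,"dz":6,"twist":0},{"claw":0,"dx":-1.7,"dy":-0.4,"dz":8,"twist":0},{"claw":0,"dx":-1.7,"dy":-0.4,"dz":8,"twist":0}]'| grep -E "clock|tool|cont"
```

```text
clock: 13.55
tool_pos: [0.512, -0.0897, 0.0515]
contact_force: [-5.8, -1.8, -0.6]
```

```bash
python3 -m pendant '[{"claw":0,"dx":-0.7,"dy":-0.2,"dz":1,"twist":0},{"claw":0,"dx":-1,"dy":-0.25,"dz":3,"twist":0},{"claw":0,"dx":-1,"dy":-0.25,"dz":5,"twist":0},{"claw":0,"dx":-1,"dy":-0.25,"dz":7,"twist":0},{"claw":0,"dx":-1,"dy":-0.25,"dz":7,"twist":0}]'| grep -E "clock|tool|cont"
```

```text
clock: 14.05
tool_pos: [0.5129, -0.0894, 0.059]
contact_force: [-3.5, -0.9, -1.8]
```

```bash
python3 - <<'E'
from h import *
p,d=eyes.snapshot('scene');cv2.imwrite('pics/s5.png',p)
cv2.imwrite('pics/crop5.png',cv2.resize(p[240:330,340:460],(800,600),interpolation=cv2.INTER_CUBIC))
E
```

```text
(no output)
```

View pics/crop5.png

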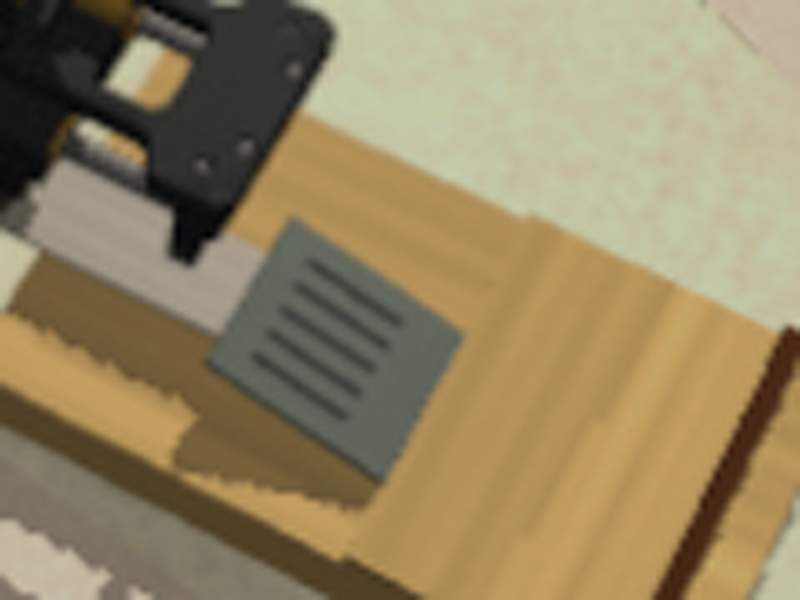

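The plate's near edge is raised on the blade (crop (220,330)) and its far edge is square against the step (crop (465,335) to (385,480)). Carrying on along the arc.

```bash
python3 -m pendant '[{"claw":0,"dx":-0.9,"dy":-0.2,"dz":2.5,"twist":0},{"claw":0,"dx":-0.9,"dy":-0.2,"dz":5.3,"twist":0},{"claw":0,"dx":0.9,"dy":0.2,"dz":9.7,"twist":0},{"claw":0,"dx":3.2,"dy":0.8,"dz":13.9,"twist":0},{"claw":0,"dx":5.8,"dy":1.4,"dz":17.8,"twist":0},{"claw":0,"dx":5.8,"dy":1.4,"dz":17.8,"twist":0}]'| grep -E "clock|tool|cont"
```

```text
clock: 14.7
tool_pos: [0.5193, -0.0878, 0.0771]
contact_force: [-0.2, 0.2, -1.1]
```

```bash
python3 -m pendant '[{"claw":0,"dx":3.1,"dy":0.75,"dz":3.4,"twist":0},{"claw":0,"dx":6.4,"dy":1.6,"dz":6.8,"twist":0},{"claw":0,"dx":9.7,"dy":2.4,"dz":9.9,"twist":0},{"claw":0,"dx":13.9,"dy":3.4,"dz":12.8,"twist":0},{"claw":0,"dx":17.8,"dy":4.3,"dz":15.2,"twist":0},{"claw":0,"dx":17.8,"dy":4.3,"dz":15.2,"twist":0}]'| grep -E "clock|tool|cont"
python3 - <<'E'
from h import *
p,d=eyes.snapshot('scene');cv2.imwrite('pics/s6.png',p)
cv2.imwrite('pics/crop6.png',cv2.resize(p[240:330,340:460],(800,600),interpolation=cv2.INTER_CUBIC))
E
```

```text
clock: 15.3
tool_pos: [0.5371, -0.0834, 0.0919]
contact_force: [-0.1, -0.5, -0.9]
```

View pics/crop6.png

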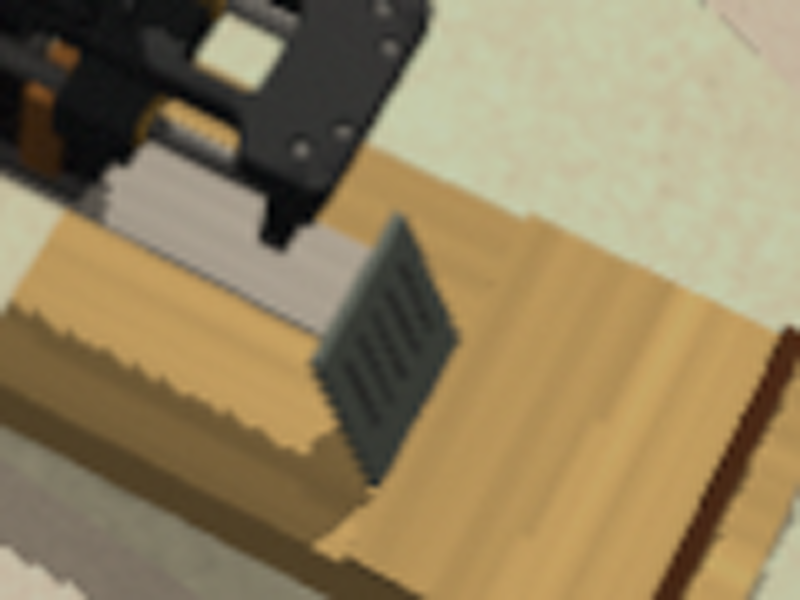

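The plate stands at about 65° on the blade end (crop (345,290)), with its far edge at the step. Pushing it past upright.

```bash
python3 -m pendant '[{"claw":0,"dx":4.5,"dy":1.1,"dz":2.2,"twist":0},{"claw":0,"dx":8.7,"dy":2.1,"dz":4,"twist":0},{"claw":0,"dx":13.6,"dy":3.3,"dz":5.5,"twist":0},{"claw":0,"dx":18.5,"dy":4.5,"dz":6.2,"twist":0},{"claw":0,"dx":23.3,"dy":5.7,"dz":6.5,"twist":0},{"claw":0,"dx":28.2,"dy":6.9,"dz":6.8,"twist":0},{"claw":0,"dx":33,"dy":8.1,"dz":6.8,"twist":0},{"claw":0,"dx":36,"dy":8.8,"dz":6.8,"twist":0}]'| grep -E "clock|tool|cont"
python3 -m pendant '[{"claw":0,"dx":3,"dy":0.7,"dz":0,"twist":0},{"claw":0,"dx":3,"dy":0.7,"dz":0,"twist":0},{"claw":0,"dx":3,"dy":0.7,"dz":0,"twist":0},{"claw":0,"dx":3,"dy":0.7,"dz":0,"twist":0}]'| grep -E "clock|tool|cont"
python3 - <<'E'
from h import *
p,d=eyes.snapshot('scene');cv2.imwrite('pics/s7.png',p)
cv2.imwrite('pics/crop7.png',cv2.resize(p[240:360,340:500],(800,600),interpolation=cv2.INTER_CUBIC))
E
```

```text
clock: 16.15
tool_pos: [0.5725, -0.0747, 0.0983]
contact_force: [-0.3, 0.8, -1.6]
clock: 16.55
tool_pos: [0.5746, -0.0743, 0.0983]
contact_force: [-1.0, -0.2, -0.5]
```

View pics/crop7.png

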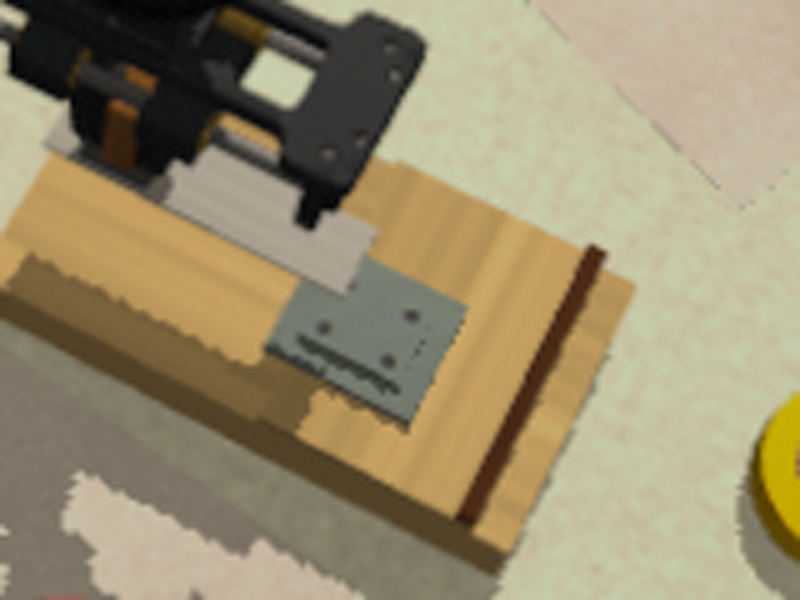

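The plate lies dots-up on the landing (pad centre around crop (370,340)). Retreating upward and back to the mat.

```bash
python3 -m pendant '[{"claw":0,"dx":-10,"dy":-2.5,"dz":20,"twist":0},{"claw":0,"dx":-40,"dy":-10,"dz":60,"twist":0},{"claw":0,"dx":-80,"dy":-20,"dz":65,"twist":-0.05},{"claw":0,"dx":-164,"dy":-217,"dz":65,"twist":-0.5},{"claw":0,"dx":-164,"dy":-217,"dz":65,"twist":-0.5},{"claw":0,"dx":-164,"dy":-217,"dz":65,"twist":-0.5},{"claw":0,"dx":-164,"dy":-217,"dz":65,"twist":-0.5},{"claw":0,"dx":-164,"dy":-217,"dz":65,"twist":-0.5}]'| grep -E "clock|tool|cont|rot"
python3 -m pendant '[{"claw":0,"dx":0,"dy":0,"dz":0,"twist":0},{"claw":0,"dx":0,"dy":0,"dz":-1,"twist":0}]'| grep -E "clock|tool|cont|rot"
```

```text
clock: 17.4
tool_pos: [0.4067, -0.2974, 0.1632]
eef_rot: [0.795, 0.607, -0.002, 0.0]
contact_force: [-0.5, -0.4, -0.7]
clock: 17.6
tool_pos: [0.4116, -0.2902, 0.1625]
eef_rot: [0.792, 0.611, 0.001, 0.0]
contact_force: [0.3, 0.4, -2.3]
```

```bash
python3 -m pendant '[{"claw":0,"dx":0,"dy":0,"dz":-50,"twist":0},{"claw":0,"dx":0,"dy":0,"dz":-90,"twist":0},{"claw":0,"dx":0,"dy":0,"dz":-120,"twist":0},{"claw":0,"dx":0,"dy":0,"dz":-136,"twist":0},{"claw":0,"dx":0,"dy":0,"dz":-142,"twist":0},{"claw":0,"dx":0,"dy":0,"dz":-144,"twist":0},{"claw":0,"dx":0,"dy":0,"dz":-144,"twist":0}]'| grep -E "tool|cont"
python3 -m pendant '[{"claw":0,"dx":0,"dy":0,"dz":-1,"twist":0},{"claw":0,"dx":0,"dy":0,"dz":-2,"twist":0},{"claw":0,"dx":0,"dy":0,"dz":-2,"twist":0}]'| grep -E "tool|cont"
```

```text
tool_pos: [0.4119, -0.2905, 0.0189]
contact_force: [0.9, 0.8, 0.6]
tool_pos: [0.4111, -0.2915, 0.0168]
contact_force: [0.4, -0.4, -1.7]
```

```bash
python3 -m pendant '[{"claw":0,"dx":0,"dy":0,"dz":-0.5,"twist":0},{"claw":0,"dx":0,"dy":0,"dz":-1.2,"twist":0},{"claw":0,"dx":0,"dy":0,"dz":-1.2,"twist":0}]'| grep -E "tool|cont"
```

```text
tool_pos: [0.4109, -0.2914, 0.0157]
contact_force: [-0.5, 0.7, 5.7]
```

```bash
python3 -m pendant '[{"claw":0.5,"dx":0,"dy":0,"dz":0.3,"twist":0},{"claw":0.5,"dx":0,"dy":0,"dz":0.3,"twist":0},{"claw":0.5,"dx":0,"dy":0,"dz":0.3,"twist":0},{"claw":0.5,"dx":0,"dy":0,"dz":0.3,"twist":0},{"claw":0.5,"dx":0,"dy":0,"dz":0.3,"twist":0},{"claw":0.5,"dx":0,"dy":0,"dz":0.3,"twist":0}]'| grep -E "tool|cont|open"
python3 -m pendant '[{"claw":0.5,"dx":0,"dy":0,"dz":10,"twist":0},{"claw":0.5,"dx":0,"dy":0,"dz":40,"twist":0},{"claw":0.5,"dx":0,"dy":0,"dz":90,"twist":0},{"claw":0.5,"dx":-50,"dy":-40,"dz":130,"twist":0},{"claw":0.5,"dx":-90,"dy":-70,"dz":160,"twist":0},{"claw":0.5,"dx":-120,"dy":-100,"dz":180,"twist":0},{"claw":0.5,"dx":-120,"dy":-150,"dz":180,"twist":0},{"claw":0.5,"dx":-120,"dy":-150,"dz":180,"twist":0}]'| grep -E "clock|tool|cont|open"
python3 - <<'E'
from h import *
p,d=eyes.snapshot('scene');cv2.imwrite('pics/s8.png',p)
a,_=eyes.snapshot('top')
o=np.hstack([cv2.resize(p[250:370,190:470],(800,343),interpolation=cv2.INTER_CUBIC)])
t=cv2.resize(a[120:300,250:450],(285,257))
o=np.vstack([o,np.hstack([t,cv2.resize(p,(343,257)),np.zeros((257,172,3),np.uint8)])])
cv2.imwrite('pics/crop8.png',o)
E
```

```text
tool_pos: [0.4109, -0.2912, 0.0154]
contact_force: [-0.4, -1.4, -0.3]
opening: 0.502
clock: 20.3
tool_pos: [0.2876, -0.446, 0.1976]
contact_force: [0.5, 0.3, -0.1]
opening: 0.5
```

View pics/crop8.png

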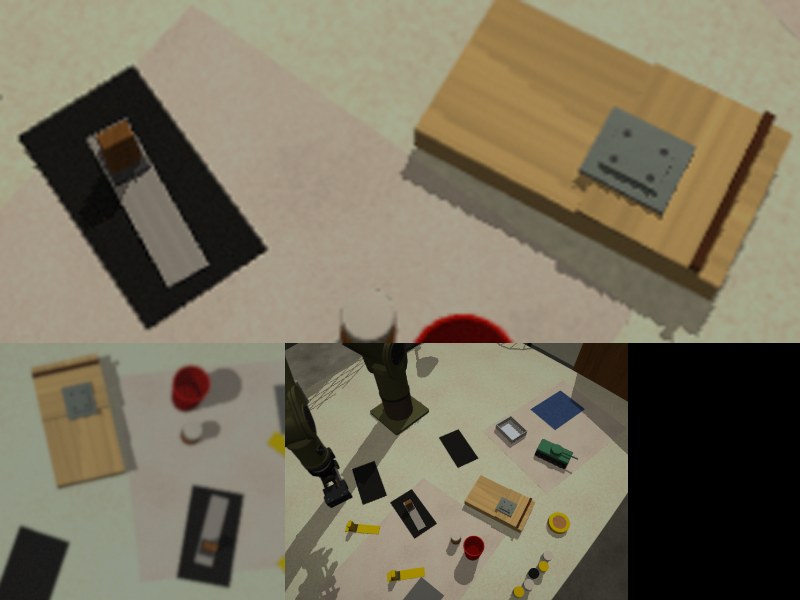

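The plate lies pad-up (four dots) flat on the landing at crop (637,160). The lifter is flat on the middle of its mat at crop (145,200), the bystanders are in place and the gripper is clear. Handing in.

```bash
python3 -c "
from h import *
print(r.finish_job())"
```

```text
the job is handed in; nothing more can be done
None
```

The job is handed in: the last picture shows the plate pad side up and flat on the landing, the lifter flat on the middle of its mat, and the arm clear of everything; no verdict came back.

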